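# Press the battery pack home in the pet-chip reader

### The arm

A 6-joint arm with a two-finger parallel gripper is mounted at the origin on a cart in front of the work surface, level with it; the furniture and walls round the work are solid. World frame = base frame: x ahead of the robot, y to its left, z up, the work surface at z = 0. Lengths are in m, angles in rad, forces in N, time in s.
With the tool pointing down it reaches from about 0.4 to 0.925 m from the base axis. Payload 3.4 kg.
Tool frame: the origin (TCP) lies at the very end of the fingers, on their centre line; the grasp point (between the pads) lies 19 mm behind it; z points along the fingers, y is the line along which they close (so a half turn about z gives the same grasp; the last joint's range is limited). The gripper opens to 85 mm and grips with 20 to 120 N. Pads are 22 mm wide; open, the fingers measure 114 mm over their backs; the gripper's body (76 mm by 85 mm) begins 54 mm behind the grasp point. The pads swing forward as they close: fully open they stand 13 mm farther back than shut.
Start: joints at [1.127, 0.307, 1.506, -0, 1.328, -0.073], TCP at [0.208, 0.536, 0.231] pointing down, gripper open.
Joint ranges: [-3.12, 3.12], [-1.05, 2.28], [0.14, 2.33], [-1.42, 4.57], [0.1, 2.73], [-2.68, 2.68]. Speed limits (rad/s): [2.57, 2.57, 3.14, 3.14, 3.14, 3.14].

### API

Orientations are given as a unit quaternion [w, x, y, z].
In Python, from station import env gives the robot as it stands. The module is installed in compiled form; this text tells all that it offers.
- The arm moves only by the tool move_arm, never from a script. Its argument "rows" is a list of rows, each an object with "xyz": the shift along the world's x, y, z in cm, a list of three; "dr": the turn, a rotation vector about the world's x, y, z in rad, a list of three. A call has exactly 8 rows; each row shifts and turns the commanded pose from where the row before left it; what a row does not reach is not made up. A row lasts 1/12 s, in which the tool goes at most 41.7 mm and 7.16 degrees, less where a joint would pass 70% of its speed; a pose out of reach is approached as far as the arm can. A call with a gripper value outside its range is refused whole. "jaw" is the opening, from 0 (shut) to 1 (fully open), set as the call begins (left out, the last holds). The fingers move at their own pace and stop on an object; "grip_force" is the grip in N (left out, the last holds). Time passes only in rows, so rows that do not move let the fingers close, or fill a call up. It gives the time, the measured TCP pose, the force, the opening and the grip force at its end, in the units of the state.
- env.state(): the state, without advancing time (a new reading comes with each control period).
- env.snapshot(name): name is "side" or "top" or "wrist"; returns a dict with "color" (480x640x3 uint8, red, green, blue), "z_map" (480x640 float32, m along the optical axis (not along the pixel's ray), 0 where there is no reading), "mtx" (3x3 intrinsics, pixels), "cam_to_world" (4x4, takes a point from camera to world coordinates); the wrist camera has in their place "hand_eye" (4x4, takes a point from camera to tool coordinates, whose origin is the TCP and whose axes are the flange's). Camera axes: x right, y up, looking along -z (the intrinsics and any distortion apply to the point x, -y, -z); pixel columns grow to the right and rows downward; lengths in m; the calibration is good to about 2 mm. A picture is of the moment at which its call begins: read the wrist's pose just before it.
- env.job_done(): hands the job in; it is judged then, once.
The state is a dict: "time_s": time; "qpos": joint angles; "dq": joint speeds; "joint_torque": joint torques, N m; "eef_pos": TCP position; "tcp_rot": TCP orientation; "ft_force": force on the tool from outside, world axes, zero at the start; "ft_torque": the same for the moment, N m; "opening": opening from 0.0 (shut) to 1.0 (fully open); "gripper_force": force on a finger pad.
Only numpy, scipy, OpenCV 4.12 (cv2) and the standard library are available. Lean on these libraries where they do the work, as an engineer would, in place of code of your own. Each camera call takes 0.05 s, during which the arm holds its last target. There are 200 camera calls.

### The job

Fit the loose blue battery pack into the open battery bay of the white pet-chip reader: its black end with the brass pads goes first, slanting down under the grey lip and against the spring contact, then the other end is pressed down until the whole pack sits flat and flush in the bay, arrow side up. Press firmly but do not use brute force on the reader, and leave the tablet cutter, the blue carton and the oral syringe where they are.

Things in the scene. Friction and masses are not known exactly. Their poses are not given: they have to be found in the camera images.
- reader: White pet-chip reader lying face down, fixed to the table: handle 55 mm wide with blue grip strips, round 96 mm head, top face flat at 30 mm. Origin on the table under the middle of its open battery bay; z up; x from the handle's butt (-91 mm; steel loop to -100) to the head (centre at x = +84 mm). Bay, in x from -27 to +30 mm, y -17.5 to +17.5, floor at 14 mm, rim at 30 mm
- bay (a point): Middle of the bay floor, 14 mm above the table, 16 mm below the rim; axes as the reader's. The pack is home when its underside centre is here, its x along this x, z up. The bay is 35 mm wide with 2 mm 45-degree lead-ins at the side rims. The side walls are flat at rim height, so fingers holding the pack by its sides cannot go below the rim
- bay_plain_end (a point): Top of the bay's plain end wall (x = -27 mm of the reader), at rim height, mid-width; axes as the reader's. The rim has a 3 mm 45-degree lead-in here. From this wall to the untouched contact is 51 mm, less than the 54 mm pack, and the lip bars a straight drop: the pack goes in slanting by about 15 to 20 degrees, pushes the contact back, then swings down
- lip (a point): Middle of the lower free edge of the fixed grey lip that overhangs the bay's other end: x = +24 mm of the reader, 32 mm above the table (18 mm above the bay floor); axes as the reader's. The lip is 44 mm wide, 3.5 mm thick, reaches from here 20 mm along +x, and covers the spring contact
- contact (a joint): Black spring plate under the lip, two brass strips, 24 mm wide, 1 to 16 mm above the bay floor; slides along the reader's +x. 0 = untouched (face at x = +24 mm), 0.006 m = fully back. It pushes back with 2 N at first, 6.8 N at full travel. About 0.003 with the pack home
- battery: Loose blue battery pack, a rigid block 54 (x) by 32 (y) by 16 (z) mm, about 60 g, lying flat on the table. Origin: centre of its underside; z up through the face with the white arrow; x along the arrow, towards the black end with two brass pads. It can be gripped by its long sides, across the 32 mm; the top is smooth for pressing
- battery_end (a point): Middle of the battery pack's black end face with the brass pads: 27 mm along the pack's x from its origin, 8 mm above its underside
- tablet_cutter: Tablet cutter with green lid and white base, 41 x 94 x 17 mm, loose, origin at the centre of its underside. Bystander, to be left alone
- blue_carton: Upright blue carton, 40 x 52 x 88 mm, loose, origin at the centre of its underside. Bystander, to be left alone
- syringe: Oral syringe lying flat, 26 x 130 x 17 mm, loose, origin at the centre of its underside, long along its y. Bystander, to be left alone

How it is judged:
By the outcome, as a careful person would: the job done as asked, in the order asked, and still so for the second after the job is handed in, with the robot touching nothing.
It also fails if it takes over 48 s, if anything falls off the work surface, if the arm or the gripper's body presses on something with over 40 N, if the wrist force passes 120 N, or if a joint passes its speed limit or range.

## Working session

There is one attempt and no reset: what is moved stays moved. The work goes in short steps, Python scripts to look and compute and a tool call to move; the robot and the scene stay as the last step left them, time stands still between calls to the robot, and variables do not carry over. Pictures are saved under pics/ and viewed, at most 12 in all, crops included, and the job is handed in when it is done.

Besides the shell and the picture viewer there is one more tool, called after "Emit:" in YAML: its name, and indented under it one key for each argument. move_arm: Moves the arm, as the interface text tells. Its arguments: {"type":"object","properties":{"rows":{"type":"array","items":{"type":"object","properties":{"xyz":{"type":"array","items":{"type":"number"}},"dr":{"type":"array","items":{"type":"number"}}}}},"jaw":{"type":"number"},"grip_force":{"type":"number"}},"required":["rows"]}

```bash
mkdir -p pics; cat > h.py <<'E'
import numpy as np, cv2, pickle
from station import env
def snap(n):
    s=env.state(); d=env.snapshot(n); d['s']=s
    if 'hand_eye' in d:
        w,x,y,z=s['tcp_rot']
        from scipy.spatial.transform import Rotation as R
        T=np.eye(4);T[:3,:3]=R.from_quat([x,y,z,w]).as_matrix();T[:3,3]=s['eef_pos']
        d['cam_to_world']=T@d['hand_eye']
    return d
def ray(d,uv):
    uv=np.atleast_2d(np.float64(uv));K=d['mtx']
    c=np.c_[(uv[:,0]-K[0,2])/K[0,0],-(uv[:,1]-K[1,2])/K[1,1],-np.ones(len(uv))]
    M=d['cam_to_world'];return M[:3,3],c@M[:3,:3].T
def onz(d,uv,z):
    o,r=ray(d,uv);return o+r*((z-o[2])/r[:,2])[:,None]
def save(d,f): cv2.imwrite('pics/'+f,d['color'][...,::-1])
E
python3 - <<'E'
from h import *
for n in ['top','side']:
    d=snap(n);save(d,n+'0.png');pickle.dump(d,open(n+'0.pkl','wb'))
    print(n,{k:(v.shape if hasattr(v,'shape') else 0) for k,v in d.items()},d['mtx'].round(1).tolist(),d['cam_to_world'].round(3).tolist())
print(env.state())
E
```

```text
top {'color': (480, 640, 3), 'z_map': (480, 640), 'mtx': (3, 3), 'cam_to_world': (4, 4), 's': 0} [[443.5, 0.0, 317.1], [0.0, 443.5, 230.3], [0.0, 0.0, 1.0]] [[0.024, 0.994, -0.106, 0.456], [-0.999, 0.027, 0.029, 0.256], [0.032, 0.105, 0.994, 0.904], [0.0, 0.0, 0.0, 1.0]]
side {'color': (480, 640, 3), 'z_map': (480, 640), 'mtx': (3, 3), 'cam_to_world': (4, 4), 's': 0} [[440.9, 0.0, 323.9], [0.0, 440.9, 237.3], [0.0, 0.0, 1.0]] [[0.901, 0.151, -0.407, 0.209], [-0.435, 0.316, -0.844, -0.5], [0.001, 0.937, 0.35, 0.362], [0.0, 0.0, 0.0, 1.0]]
{'time_s': 0.1, 'qpos': array([ 1.12754064e+00,  3.07452975e-01,  1.50751977e+00,  1.34616211e-05,
        1.32839154e+00, -7.35034951e-02]), 'dq': array([-0.00054718, -0.00154929, -0.0026926 ,  0.00084008,  0.00126752,
       -0.0001776 ]), 'joint_torque': array([ 3.63209310e-04, -4.58527064e+01, -2.52608174e+01,  5.39931364e-05,
        5.45121919e-03,  9.71105862e-07]), 'eef_pos': array([0.20755349, 0.53557849, 0.23050772]), 'tcp_rot': array([-2.32655057e-04,  1.83826264e-01,  9.82958351e-01, -8.54745013e-04]), 'ft_force': array([0.14698512, 0.05016771, 0.15308447]), 'ft_torque': array([-0.03800956, -0.01637151,  0.03050262]), 'gripper_force': 0.0, 'opening': 0.9999234808094324}
```

View pics/top0.png

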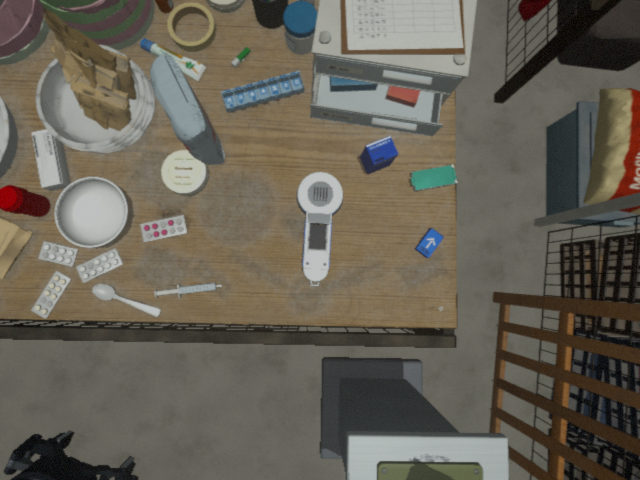

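View pics/side0.png

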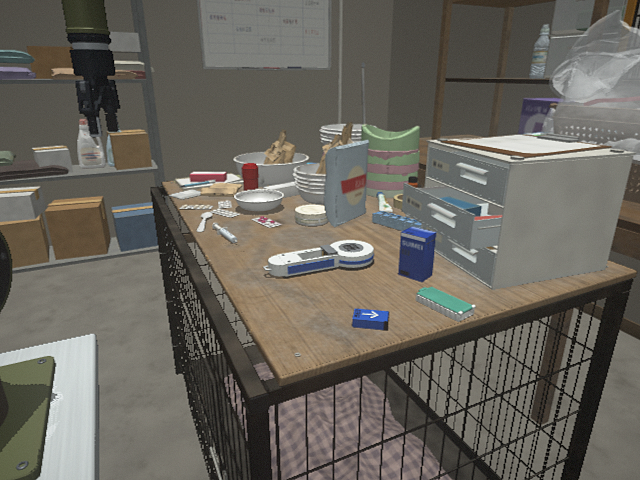

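The top view shows the reader with its head at (320,190), bay at (318,236) and butt at (314,282). The pack is at (430,242) with its arrow towards the upper right. The carton is at (380,153) and the cutter at (433,178). The side view shows the pack at (370,319), arrow to the right.

```bash
python3 - <<'E'
from h import *
d=pickle.load(open('top0.pkl','rb'))
img=d['color'];hsv=cv2.cvtColor(img,cv2.COLOR_RGB2HSV)
m=np.zeros((480,640),np.uint8);m[215:270,405:455]=1
b=((hsv[...,0]>95)&(hsv[...,0]<130)&(hsv[...,1]>120)).astype(np.uint8)*m
b=cv2.morphologyEx(b,cv2.MORPH_CLOSE,np.ones((7,7)))
c=max(cv2.findContours(b,0,2)[0],key=cv2.contourArea);r=cv2.minAreaRect(c);bx=cv2.boxPoints(r)
print(r); P=onz(d,bx,.016);print(P.round(4), P.mean(0));print(np.linalg.norm(P-np.roll(P,1,0),axis=1))
# reader white
w=((hsv[...,1]<50)&(hsv[...,2]>150)).astype(np.uint8);mm=w*0;mm[165:290,295:350]=1;w*=mm
c=max(cv2.findContours(w,0,2)[0],key=cv2.contourArea);r=cv2.minAreaRect(c);print('reader',r,onz(d,cv2.boxPoints(r),.03).round(4))
print('pts',onz(d,[(320,192),(318,236),(314,280)],.03).round(4))
a=cv2.resize(img[160:295,290:350],None,fx=4,fy=4,interpolation=2)
a2=cv2.resize(img[215:270,405:455],None,fx=8,fy=8,interpolation=2)
o=np.zeros((540,640+20,3),np.uint8);o[:540,:240]=a;o[:440,250:650]=a2
cv2.imwrite('pics/z1.png',o[...,::-1])
E
```

```text
((429.1400451660156, 242.48001098632812), (16.0, 26.200000762939453), 36.869895935058594)
[[ 5.201e-01  3.170e-02  1.600e-02]
 [ 5.636e-01 -5.000e-04  1.600e-02]
 [ 5.447e-01 -2.660e-02  1.600e-02]
 [ 5.014e-01  5.700e-03  1.600e-02]] [0.53243471 0.00258367 0.016     ]
[0.03206902 0.0541285  0.03226621 0.05405684]
reader ((320.0, 227.0), (110.0, 44.0), 90.0) [[0.6663 0.2718 0.03  ]
 [0.669  0.1832 0.03  ]
 [0.4489 0.1793 0.03  ]
 [0.4469 0.2656 0.03  ]]
pts [[0.6268 0.2266 0.03  ]
 [0.5383 0.2286 0.03  ]
 [0.4515 0.2344 0.03  ]]
```

View pics/z1.png

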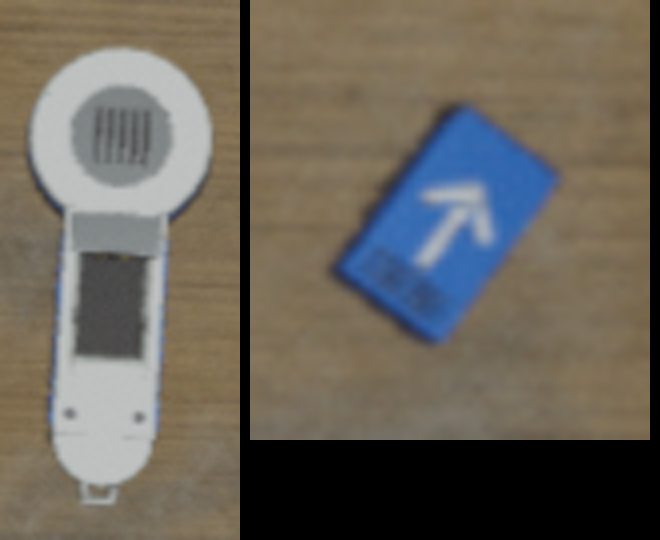

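The crop confirms the pack's arrow points to the upper right, so its yaw is about -36.5°. The reader's bay opening is centred near (317.5,236) in the full image, and the grey lip is at its head end. I'll fly over the reader first, so the wrist camera can take a closer look on the way.

Emit:
move_arm:
  rows:
    - {"xyz":[2.5,-2.5,0],"dr":[0,0,0]}
    - {"xyz":[2.5,-2.5,0],"dr":[0,0,0]}
    - {"xyz":[2.5,-2.5,0],"dr":[0,0,0]}
    - {"xyz":[2.5,-2.5,0],"dr":[0,0,0]}
    - {"xyz":[2.5,-2.5,0],"dr":[0,0,0]}
    - {"xyz":[2.5,-2.5,0],"dr":[0,0,0]}
    - {"xyz":[2.5,-2.5,0],"dr":[0,0,0]}
    - {"xyz":[2.5,-2.5,0],"dr":[0,0,0]}
  jaw: 1

```text
time_s: 0.77
eef_pos: [0.4085, 0.3345, 0.231]
tcp_rot: [-0.0, 0.184, 0.983, -0.0]
ft_force: [-0.3, 0.7, -0.4]
opening: 1.0
gripper_force: 0.0
```

Emit:
move_arm:
  rows:
    - {"xyz":[2.5,-2.5,0],"dr":[0,0,0]}
    - {"xyz":[2.5,-2.5,0],"dr":[0,0,0]}
    - {"xyz":[2.5,-2.5,0],"dr":[0,0,0]}
    - {"xyz":[2.5,-2.5,0],"dr":[0,0,0]}
    - {"xyz":[0,0,0],"dr":[0,0,0]}
    - {"xyz":[0,0,0],"dr":[0,0,0]}
    - {"xyz":[0,0,0],"dr":[0,0,0]}
    - {"xyz":[0,0,0],"dr":[0,0,0]}

```text
time_s: 1.43
eef_pos: [0.5067, 0.2367, 0.2309]
tcp_rot: [-0.001, 0.183, 0.983, -0.0]
ft_force: [-1.3, -0.4, -0.1]
opening: 1.002
gripper_force: 0.0
```

```bash
python3 - <<'E'
from h import *
d=snap('wrist');save(d,'w1.png');pickle.dump(d,open('w1.pkl','wb'))
print(d['mtx'].round(1).tolist(),d['hand_eye'].round(3).tolist(),d['s']['eef_pos'],d['s']['tcp_rot'])
E
```

```text
[[350.9, 0.0, 319.5], [0.0, 350.9, 239.5], [0.0, 0.0, 1.0]] [[0.001, 0.951, 0.309, 0.08], [1.0, -0.001, 0.001, -0.001], [0.001, 0.309, -0.951, -0.142], [0.0, 0.0, 0.0, 1.0]] [0.50670947 0.23673548 0.23094402] [-7.06868242e-04  1.83437621e-01  9.83031093e-01 -9.81136381e-05]
```

View pics/w1.png

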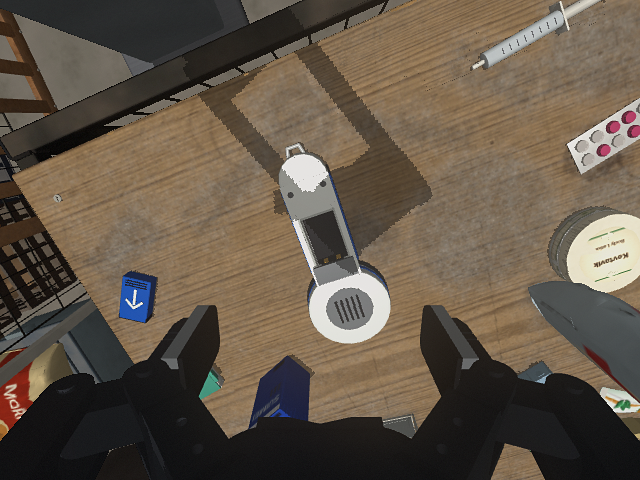

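The wrist view shows the reader's head at (349,306), bay from (302,217) to (355,262) and loop at (295,150). The pack is at (138,297).

```bash
python3 - <<'E'
from h import *
d=pickle.load(open('w1.pkl','rb'));img=d['color'];hsv=cv2.cvtColor(img,cv2.COLOR_RGB2HSV)
b=((hsv[...,0]>95)&(hsv[...,0]<130)&(hsv[...,1]>120)).astype(np.uint8);m=b*0;m[260:330,105:170]=1
b=cv2.morphologyEx(b*m,cv2.MORPH_CLOSE,np.ones((9,9)))
z=d['z_map'];u,v=np.meshgrid(np.arange(640),np.arange(480))
K=d['mtx'];C=np.stack([(u-K[0,2])/K[0,0]*z,-(v-K[1,2])/K[1,1]*z,-z],-1)@d['cam_to_world'][:3,:3].T+d['cam_to_world'][:3,3]
H=C[...,2]
print('table z',np.median(H[180:240,100:200]),'head z',np.median(H[285:290,330:360]))
def rect(mask,zz,n):
    c=max(cv2.findContours(mask.astype(np.uint8),0,2)[0],key=cv2.contourArea);p=onz(d,c[:,0],zz)[:,:2]
    r=cv2.minAreaRect((p*1000).astype(np.float32));print(n,r,cv2.boxPoints(r).round(1).tolist());return p
top=b&(H>.0125)&(H<.03)
rect(top,.016,'batt')
box=np.zeros_like(b);box[135:350,265:400]=1
rm=cv2.morphologyEx(((H>.026)&(H<.034)).astype(np.uint8)*box,cv2.MORPH_OPEN,np.ones((3,3)))
c=max(cv2.findContours(rm,0,2)[0],key=cv2.contourArea)[:,0]
P=onz(d,c,.03)[:,:2]*1000
hd=P[P[:,0]>600]
A=np.c_[2*hd,np.ones(len(hd))];s=np.linalg.lstsq(A,(hd**2).sum(1),rcond=None)[0];print('head',s[:2],np.sqrt(s[2]+s[0]**2+s[1]**2))
# handle edges: between x 475..555
h=P[(P[:,0]>480)&(P[:,0]<555)];mid=np.median(h[:,1])
for side in (h[h[:,1]>mid],h[h[:,1]<mid]): print('edge',np.polyfit(side[:,0]-520,side[:,1],1),len(side),np.std(side[:,1]-np.polyval(np.polyfit(side[:,0],side[:,1],1),side[:,0])))
# bay: low heights inside
bay=((H<.024)&(H>.008)).astype(np.uint8);bm=bay*0;bm[212:270,298:358]=1
p=rect(cv2.morphologyEx(bay*bm,cv2.MORPH_OPEN,np.ones((3,3))),.014,'bayfloor')
print('lip',np.percentile(H[262:272,318:350],[10,50,90]))
a=cv2.resize(img[200:290,270:390],None,fx=6,fy=6,interpolation=2);cv2.imwrite('pics/z2.png',a[...,::-1])
E
```

```text
table z -0.0005951264127679878 head z 0.029265405463073962
batt ((530.92431640625, 2.0387611389160156), (32.52585983276367, 54.674537658691406), 54.30589294433594) [[499.20001220703125, 4.800000190734863], [543.5999755859375, -27.100000381469727], [562.5999755859375, -0.699999988079071], [518.2000122070312, 31.200000762939453]]
head [620.58224773 226.48183869] 44.525069380718435
  return _methods._mean(a, axis=axis, dtype=dtype,
  ret = ret.dtype.type(ret / rcount)
Traceback (most recent call last):
TypeError: expected non-empty vector for x
```

```bash
python3 - <<'E'
from h import *
d=pickle.load(open('w1.pkl','rb'));img=d['color'];hsv=cv2.cvtColor(img,cv2.COLOR_RGB2HSV)
g=img.max(2)
# white head circle
w=((hsv[...,1]<60)&(hsv[...,2]>185)).astype(np.uint8);m=w*0;m[262:350,300:395]=1
c=max(cv2.findContours(w*m,0,2)[0],key=cv2.contourArea)[:,0]
P=onz(d,c,.03)[:,:2]*1000;P=P[P[:,0]>610]
A=np.c_[2*P,np.ones(len(P))];s=np.linalg.lstsq(A,(P**2).sum(1),rcond=None)[0];print('head',s[:2],np.sqrt(s[2]+s[0]**2+s[1]**2))
a=cv2.resize(img[140:290,265:385],None,fx=5,fy=4,interpolation=2)
a=cv2.resize(img[140:290,265:385],None,fx=4,fy=4,interpolation=2);cv2.imwrite('pics/z2.png',a[...,::-1])
E
```

```text
head [621.06773385 226.32342416] 43.94915516997079
```

View pics/z2.png

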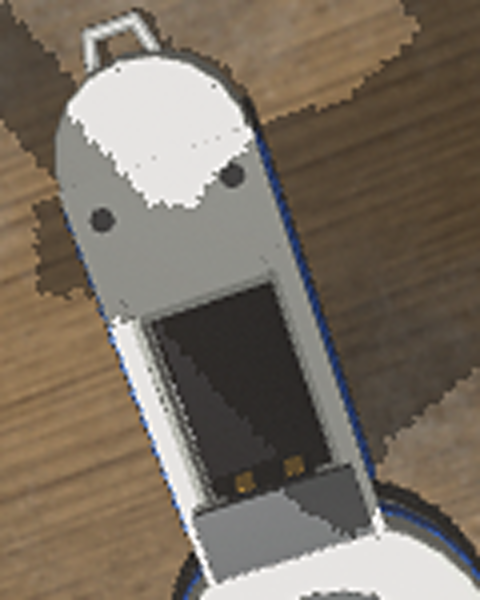

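The crop shows the bay's plain-end rim corners at (142,322) and (272,273), and the lip's front edge from (192,513) to (352,465).

```bash
python3 - <<'E'
from h import *
d=pickle.load(open('w1.pkl','rb'))
f=lambda uv,z:(onz(d,np.float64(uv)/4+[265,140],z)[:,:2]*1000).round(1)
r=f([(142,322),(272,273)],.03);l=f([(192,513),(352,465)],.0355);fl=f([(155,322),(275,283)],.03)
hl=f([(102,220),(231,175)],.03)
print('rim',r.tolist(),r.mean(0));print('lip',l.tolist(),l.mean(0));print('fl',fl.tolist());print('screws',hl.tolist(),hl.mean(0))
loop=f([(115,28)],.02);print(loop)
h=np.array([620.8,226.4])
for n,p in(('screws',hl.mean(0)),('rim',r.mean(0)),('lip',l.mean(0))):
    e=h-p;print(n,np.linalg.norm(e),np.degrees(np.arctan2(e[1],e[0])))
for p in (r,l,hl):
    e=p[1]-p[0];print('cross yaw',np.degrees(np.arctan2(e[1],e[0]))-90,np.linalg.norm(e))
t=pickle.load(open('top0.pkl','rb'))
q=lambda uv,z:(onz(t,np.float64(uv)/4+[290,160],z)[:,:2]*1000).round(1).tolist()
print('top: screws',q([(69,413),(139,417)],.03),'lip',q([(73,253),(158,257)],.0355),'rim',q([(74,358),(150,359)],.03),'head',q([(121.5,137)],.03))
E
```

```text
rim [[509.9, 213.7], [509.9, 248.7]] [509.9 231.2]
lip [[560.8, 207.4], [563.2, 250.5]] [562.   228.95]
fl [[511.1, 216.7], [512.5, 248.5]]
screws [[482.3, 214.2], [483.4, 247.9]] [482.85 231.05]
[[441.2 233.8]]
screws 138.02834853753768 -1.9305874411669948
rim 111.00382876279537 -2.478342634622517
lip 58.855267393836506 -2.4832099817490563
cross yaw 0.0 35.0
cross yaw -3.1871927232051007 43.16676962664684
cross yaw -1.8695248870383665 33.71794774300478
top: screws [[483.9, 248.5], [482.8, 214.0]] lip [[562.5, 248.6], [561.7, 206.6]] rim [[511.0, 246.7], [511.5, 209.2]] head [[622.3, 225.8]]
```

Emit:
move_arm:
  rows:
    - {"xyz":[0.21,-3.76,-1],"dr":[0,0,-0.065]}
    - {"xyz":[0.21,-3.76,-1],"dr":[0,0,-0.065]}
    - {"xyz":[0.21,-3.76,-1],"dr":[0,0,-0.065]}
    - {"xyz":[0.21,-3.76,-1],"dr":[0,0,-0.065]}
    - {"xyz":[0.22,-3.76,-1],"dr":[0,0,0]}
    - {"xyz":[0.22,-3.76,-1],"dr":[0,0,0]}
    - {"xyz":[0,0,-4],"dr":[0,0,0]}
    - {"xyz":[0,0,-4],"dr":[0,0,0]}
  jaw: 0.65

```text
time_s: 2.15
eef_pos: [0.5231, 0.0092, 0.0926]
tcp_rot: [0.004, 0.311, 0.95, 0.001]
ft_force: [0.1, 0.8, -1.2]
opening: 0.654
gripper_force: 0.0
```

Emit:
move_arm:
  rows:
    - {"xyz":[0,0,-2],"dr":[0,0,0]}
    - {"xyz":[0,0,-1],"dr":[0,0,0]}
    - {"xyz":[0,0,0],"dr":[0,0,0]}
    - {"xyz":[0,0,0],"dr":[0,0,0]}
    - {"xyz":[0,0,0],"dr":[0,0,0]}
    - {"xyz":[0,0,0],"dr":[0,0,0]}
    - {"xyz":[0,0,0],"dr":[0,0,0]}
    - {"xyz":[0,0,0],"dr":[0,0,0]}

```text
time_s: 2.82
eef_pos: [0.5215, 0.0107, 0.0625]
tcp_rot: [0.001, 0.31, 0.951, 0.0]
ft_force: [-0.3, 0.2, 0.3]
opening: 0.648
gripper_force: 0.0
```

```bash
python3 - <<'E'
from h import *
print({k:np.round(v,4) for k,v in env.state().items() if k in('eef_pos','tcp_rot','time_s','opening')})
d=snap('wrist');save(d,'w2.png');pickle.dump(d,open('w2.pkl','wb'))
hsv=cv2.cvtColor(d['color'],cv2.COLOR_RGB2HSV)
b=((hsv[...,0]>95)&(hsv[...,0]<130)&(hsv[...,1]>120)).astype(np.uint8);b[300:]=0 if False else b[300:]
n,l,st,ce=cv2.connectedComponentsWithStats(b);
for i in range(1,n):
    if st[i,4]>200: print(st[i],ce[i])
E
```

```text
{'time_s': np.float64(2.8167), 'eef_pos': array([0.5215, 0.0107, 0.0625]), 'tcp_rot': array([1.200e-03, 3.095e-01, 9.509e-01, 3.000e-04]), 'opening': np.float64(0.6484)}
[ 612    0   28   77 1118] [630.09302326  25.93470483]
[ 289  241   55   89 4011] [316.56020942 284.76888556]
[ 544  333   96  126 6690] [603.17384155 393.42212257]
```

View pics/w2.png

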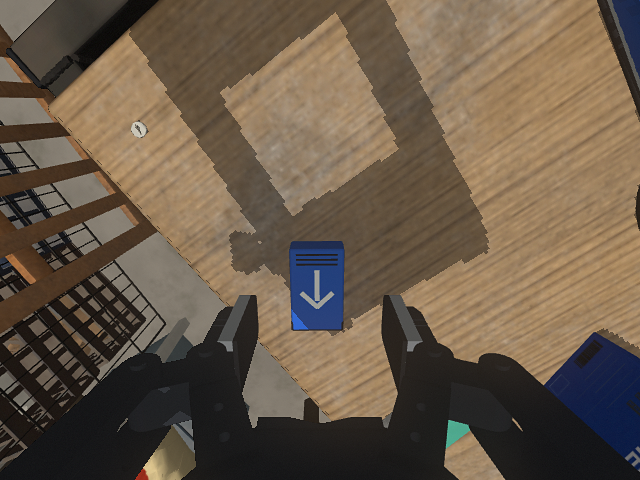

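The pack sits centred between the fingers. Its top face runs from row 251 (rear edge) to 330 (nose) around column 317, with the sides vertical in the image, so the yaw is right.

```bash
python3 - <<'E'
from h import *
d=pickle.load(open('w2.pkl','rb'))
p=onz(d,[(317,251),(317.5,330),(290.5,300),(345,300)],.016);print(p.round(4).tolist(),np.linalg.norm(p[1]-p[0]),np.linalg.norm(p[3]-p[2]))
e=(p[1]-p[0])[:2];print(np.degrees(np.arctan2(e[1],e[0])))
u=np.array([np.cos(np.radians(-36)),np.sin(np.radians(-36))]);c=(p[0]+p[1])[:2]/2;print(c,'grip offs along',(d['s']['eef_pos'][:2]-c)@u,'across',(d['s']['eef_pos'][:2]-c)@[-u[1],u[0]])
E
```

```text
[[0.5111, 0.0153, 0.016], [0.5532, -0.0151, 0.016], [0.527, -0.016, 0.016], [0.5462, 0.0104, 0.016]] 0.051849144806020486 0.032631659815199984
-35.79777885479662
[5.32148999e-01 1.13962300e-04] grip offs along -0.014811102297278833 across 0.002285286891292303
```

Emit:
move_arm:
  rows:
    - {"xyz":[0,0,-2],"dr":[0,0,0]}
    - {"xyz":[0,0,-1.8],"dr":[0,0,0]}
    - {"xyz":[0,0,-1],"dr":[0,0,0]}
    - {"xyz":[0,0,-0.5],"dr":[0,0,0]}
    - {"xyz":[0,0,0],"dr":[0,0,0]}
    - {"xyz":[0,0,0],"dr":[0,0,0]}
    - {"xyz":[0,0,0],"dr":[0,0,0]}
    - {"xyz":[0,0,0],"dr":[0,0,0]}

```text
time_s: 3.53
eef_pos: [0.5214, 0.0105, 0.0091]
tcp_rot: [0.001, 0.31, 0.951, 0.0]
ft_force: [1.1, -0.3, -0.0]
opening: 0.652
gripper_force: 0.0
```

Emit:
move_arm:
  rows:
    - {"xyz":[0,0,0],"dr":[0,0,0]}
    - {"xyz":[0,0,0],"dr":[0,0,0]}
    - {"xyz":[0,0,0],"dr":[0,0,0]}
    - {"xyz":[0,0,0],"dr":[0,0,0]}
    - {"xyz":[0,0,0],"dr":[0,0,0]}
    - {"xyz":[0,0,0],"dr":[0,0,0]}
    - {"xyz":[0,0,0],"dr":[0,0,0]}
    - {"xyz":[0,0,0],"dr":[0,0,0]}
  jaw: 0
  grip_force: 70

```text
time_s: 4.2
eef_pos: [0.521, 0.0105, 0.0093]
tcp_rot: [0.001, 0.31, 0.951, 0.0]
ft_force: [-0.2, -0.1, 6.2]
opening: 0.349
gripper_force: 68.8
```

Emit:
move_arm:
  rows:
    - {"xyz":[0,0,3],"dr":[0,0,0]}
    - {"xyz":[0,0,3.8],"dr":[0,0,0]}
    - {"xyz":[-0.08,3.66,0.3],"dr":[0,0,0.0983]}
    - {"xyz":[-0.08,3.66,0.3],"dr":[0,0,0.0983]}
    - {"xyz":[-0.08,3.66,0.3],"dr":[0,0,0.0983]}
    - {"xyz":[-0.08,3.66,0.3],"dr":[0,0,0.0983]}
    - {"xyz":[-0.08,3.66,0.3],"dr":[0,0,0.0983]}
    - {"xyz":[-0.08,3.66,0.3],"dr":[0,0,0.0983]}

```text
time_s: 4.87
eef_pos: [0.5153, 0.2317, 0.0947]
tcp_rot: [0.0, 0.018, 1.0, 0.0]
ft_force: [1.4, 0.0, -1.1]
opening: 0.345
gripper_force: 69.9
```

Emit:
move_arm:
  rows:
    - {"xyz":[0,0,0],"dr":[0,0,0]}
    - {"xyz":[0,0,0],"dr":[0.0044,0.11,0]}
    - {"xyz":[0,0,0],"dr":[0.0044,0.11,0]}
    - {"xyz":[0,0,0],"dr":[0.0044,0.11,0]}
    - {"xyz":[0,0,0],"dr":[0,0,0]}
    - {"xyz":[0,0,0],"dr":[0,0,0]}
    - {"xyz":[0,0,0],"dr":[0,0,0]}
    - {"xyz":[0,0,0],"dr":[0,0,0]}

```text
time_s: 5.53
eef_pos: [0.5144, 0.2298, 0.0947]
tcp_rot: [-0.164, 0.02, 0.986, 0.003]
ft_force: [0.5, 0.0, -0.6]
opening: 0.345
gripper_force: 69.8
```

```bash
python3 - <<'E'
from h import *
from scipy.spatial.transform import Rotation as R
d=snap('wrist');s=d['s'];w,x,y,z=s['tcp_rot'];M=R.from_quat([x,y,z,w]).as_matrix();print(s['eef_pos'],M.round(3).tolist(),'yaw',np.degrees(np.arctan2(M[1,1],M[0,1]))-90,'tilt',np.degrees(np.arcsin(M[2,0])))
pickle.dump(d,open('w3.pkl','wb'))
e=snap('side');pickle.dump(e,open('side3.pkl','wb'))
a=cv2.resize(e['color'][190:290,240:400],None,fx=2.5,fy=2.5,interpolation=2)
o=np.zeros((600,800,3),np.uint8);o[:250,:400]=a;o[250:600,:800]=cv2.resize(d['color'][130:410,:],(800,350))
cv2.imwrite('pics/z3.png',o[...,::-1])
E
```

```text
[0.51437864 0.22980951 0.09467031] [[-0.945, 0.04, -0.324], [0.038, 0.999, 0.013], [0.324, -0.0, -0.946]] yaw -2.2916461518830005 tilt 18.891778360441602
```

View pics/z3.png

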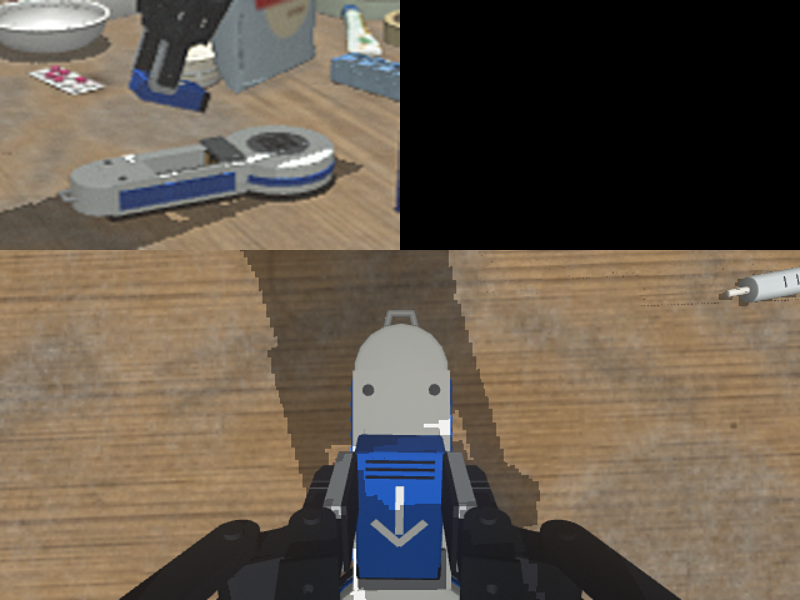

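The pack is held nose down, aligned with the handle in yaw and about 0.5 mm too far right. Next I lower it behind the lip.

Emit:
move_arm:
  rows:
    - {"xyz":[0.05,0.05,-1.5],"dr":[0,0,0]}
    - {"xyz":[0,0,-1.5],"dr":[0,0,0]}
    - {"xyz":[0,0,-1],"dr":[0,0,0]}
    - {"xyz":[0,0,-0.5],"dr":[0,0,0]}
    - {"xyz":[0,0,-0.4],"dr":[0,0,0]}
    - {"xyz":[0,0,-0.3],"dr":[0,0,0]}
    - {"xyz":[0,0,-0.3],"dr":[0,0,0]}
    - {"xyz":[0,0,0],"dr":[0,0,0]}

```text
time_s: 6.3
eef_pos: [0.5163, 0.2306, 0.0391]
tcp_rot: [-0.164, 0.02, 0.986, 0.003]
ft_force: [0.7, 0.1, -1.5]
opening: 0.343
gripper_force: 69.9
```

Emit:
move_arm:
  rows:
    - {"xyz":[0,0,-0.1],"dr":[0,0,0]}
    - {"xyz":[0,0,-0.1],"dr":[0,0,0]}
    - {"xyz":[0,0,0],"dr":[0,0,0]}
    - {"xyz":[0,0,0],"dr":[0,0,0]}
    - {"xyz":[0,0,0],"dr":[0,0,0]}
    - {"xyz":[0,0,0],"dr":[0,0,0]}
    - {"xyz":[0,0,0],"dr":[0,0,0]}
    - {"xyz":[0,0,0],"dr":[0,0,0]}

```text
time_s: 6.97
eef_pos: [0.5164, 0.2307, 0.0374]
tcp_rot: [-0.164, 0.02, 0.986, 0.003]
ft_force: [0.5, 0.8, -0.1]
opening: 0.351
gripper_force: 69.9
```

Emit:
move_arm:
  rows:
    - {"xyz":[0.1,0,0],"dr":[0,0,0]}
    - {"xyz":[0.1,0,0],"dr":[0,0,0]}
    - {"xyz":[0.1,-0.01,0],"dr":[0,0,0]}
    - {"xyz":[0.1,0,0],"dr":[0,0,0]}
    - {"xyz":[0.1,-0.01,0],"dr":[0,0,0]}
    - {"xyz":[0.1,0,0],"dr":[0,0,0]}
    - {"xyz":[0,0,0],"dr":[0,0,0]}
    - {"xyz":[0,0,0],"dr":[0,0,0]}

```text
time_s: 7.63
eef_pos: [0.5215, 0.2304, 0.0373]
tcp_rot: [-0.165, 0.02, 0.986, 0.003]
ft_force: [-2.3, 0.2, -0.8]
opening: 0.346
gripper_force: 69.8
```

Emit:
move_arm:
  rows:
    - {"xyz":[0.1,0,0],"dr":[0,0,0]}
    - {"xyz":[0.1,0,0],"dr":[0,0,0]}
    - {"xyz":[0.1,-0.01,0],"dr":[0,0,0]}
    - {"xyz":[0.1,0,0],"dr":[0,0,0]}
    - {"xyz":[0,0,0],"dr":[0,0,0]}
    - {"xyz":[0,0,0],"dr":[0,0,0]}
    - {"xyz":[0,0,0],"dr":[0,0,0]}
    - {"xyz":[0,0,0],"dr":[0,0,0]}

```text
time_s: 8.3
eef_pos: [0.5254, 0.2303, 0.0373]
tcp_rot: [-0.165, 0.02, 0.986, 0.003]
ft_force: [-4.3, 0.9, 1.0]
opening: 0.346
gripper_force: 69.8
```

Emit:
move_arm:
  rows:
    - {"xyz":[0.07,0,0],"dr":[0,0,0]}
    - {"xyz":[0.07,0,0],"dr":[0,0,0]}
    - {"xyz":[0,0,0],"dr":[0,0,0]}
    - {"xyz":[0,0,0],"dr":[0,0,0]}
    - {"xyz":[0,0,0],"dr":[0,0,0]}
    - {"xyz":[0,0,0],"dr":[0,0,0]}
    - {"xyz":[0,0,0],"dr":[0,0,0]}
    - {"xyz":[0,0,0],"dr":[0,0,0]}

```text
time_s: 8.97
eef_pos: [0.5263, 0.2302, 0.0373]
tcp_rot: [-0.166, 0.02, 0.986, 0.003]
ft_force: [-5.6, 0.6, 0.8]
opening: 0.344
gripper_force: 69.8
```

```bash
python3 - <<'E'
from h import *
print(env.state()['ft_force'],env.state()['eef_pos'])
e=snap('side');d=snap('wrist');pickle.dump(d,open('w4.pkl','wb'))
o=np.zeros((600,800,3),np.uint8);o[:250,:500]=cv2.resize(e['color'][210:270,260:380],(500,250),interpolation=2);o[250:600,:800]=cv2.resize(d['color'][130:410,:],(800,350))
cv2.imwrite('pics/z4.png',o[...,::-1])
E
```

```text
[-5.64526952  0.57791518  0.79966045] [0.52627754 0.23022179 0.03729534]
```

View pics/z4.png

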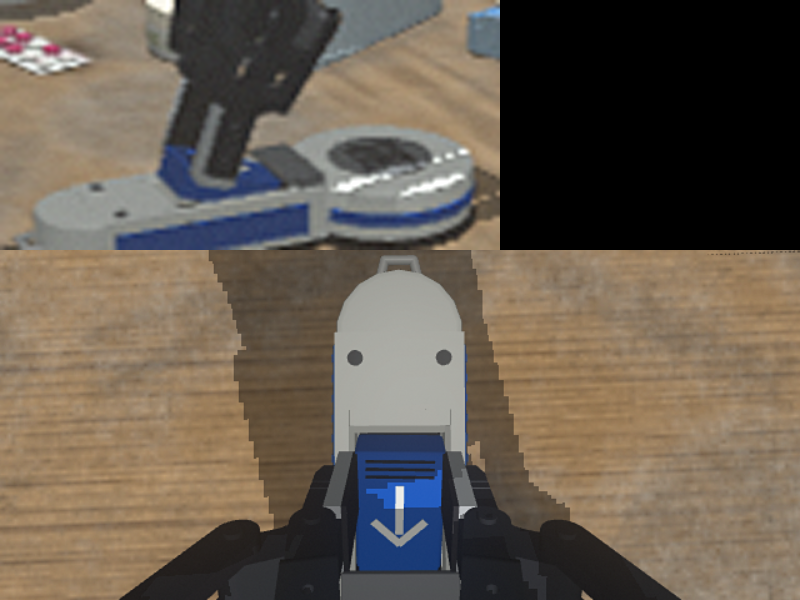

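The nose is under the lip with the contact about 4.5 mm back, and the pack is centred between the bay walls. Now a slight extra push, then swing the rear down.

Emit:
move_arm:
  rows:
    - {"xyz":[0.06,0,0],"dr":[0,0,0]}
    - {"xyz":[0.06,0,0],"dr":[0,0,0]}
    - {"xyz":[-0.01,0,-0.086],"dr":[-0.0008,-0.0206,0]}
    - {"xyz":[-0.01,0,-0.086],"dr":[-0.0008,-0.0206,0]}
    - {"xyz":[-0.01,0,-0.086],"dr":[-0.0008,-0.0206,0]}
    - {"xyz":[-0.01,0,-0.086],"dr":[-0.0008,-0.0206,0]}
    - {"xyz":[-0.01,0,-0.086],"dr":[-0.0008,-0.0206,0]}
    - {"xyz":[0,0,0],"dr":[0,0,0]}

```text
time_s: 9.73
eef_pos: [0.5261, 0.2302, 0.033]
tcp_rot: [-0.115, 0.02, 0.993, 0.002]
ft_force: [-5.8, -0.0, -0.4]
opening: 0.347
gripper_force: 69.7
```

Emit:
move_arm:
  rows:
    - {"xyz":[0,0,0],"dr":[0,0,0]}
    - {"xyz":[0,0,0],"dr":[0,0,0]}
    - {"xyz":[0,0,0],"dr":[0,0,0]}
    - {"xyz":[0,0,0],"dr":[0,0,0]}
    - {"xyz":[0,0,0],"dr":[0,0,0]}
    - {"xyz":[0,0,0],"dr":[0,0,0]}
    - {"xyz":[0,0,0],"dr":[0,0,0]}
    - {"xyz":[0,0,0],"dr":[0,0,0]}

```text
time_s: 10.4
eef_pos: [0.5265, 0.2302, 0.0329]
tcp_rot: [-0.115, 0.02, 0.993, 0.002]
ft_force: [-6.2, 0.6, 0.4]
opening: 0.341
gripper_force: 69.8
```

Emit:
move_arm:
  rows:
    - {"xyz":[0,0,0],"dr":[0,0,0]}
    - {"xyz":[0,0,0],"dr":[0,0,0]}
    - {"xyz":[0,0,0],"dr":[0,0,0]}
    - {"xyz":[0,0,0],"dr":[0,0,0]}
    - {"xyz":[0.2,0,1],"dr":[0,0,0]}
    - {"xyz":[0.4,0,2],"dr":[0,0,0]}
    - {"xyz":[0.4,0,2],"dr":[0,0,0]}
    - {"xyz":[0,0,0],"dr":[0,0,0]}
  jaw: 0.65

```text
time_s: 11.07
eef_pos: [0.5427, 0.2313, 0.0873]
tcp_rot: [-0.109, 0.02, 0.994, 0.004]
ft_force: [1.4, 0.4, 0.6]
opening: 0.652
gripper_force: 0.0
```

```bash
python3 - <<'E'
from h import *
s=env.state();print(s['ft_force'],s['eef_pos'],s['opening'])
e=snap('side');d=snap('wrist');pickle.dump(d,open('w5.pkl','wb'))
o=np.zeros((600,800,3),np.uint8);o[:250,:500]=cv2.resize(e['color'][210:270,260:380],(500,250),interpolation=2);o[250:600,:800]=cv2.resize(d['color'][130:410,:],(800,350))
cv2.imwrite('pics/z5.png',o[...,::-1])
E
```

```text
[1.43267194 0.40484851 0.61200356] [0.54268927 0.23125032 0.08730373] 0.6521948337102014
```

View pics/z5.png

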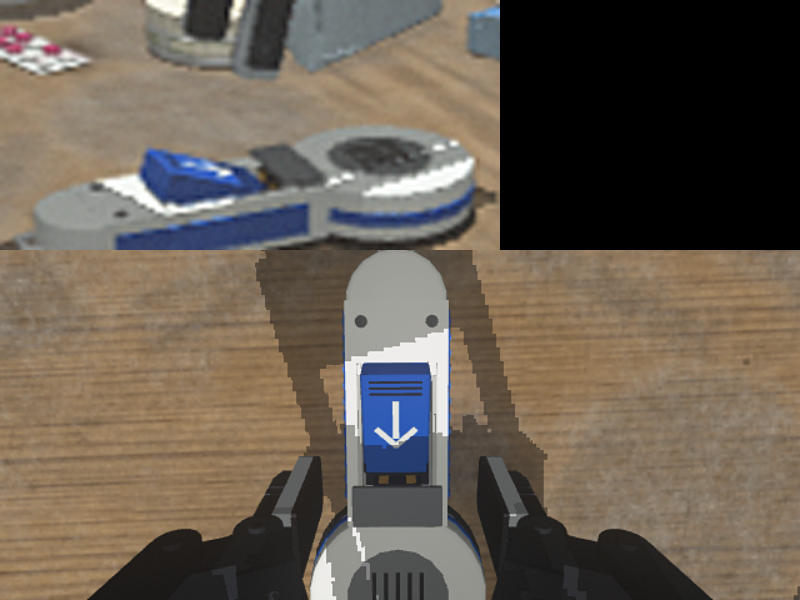

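The pack slid back: its rear is up on the end wall's lead-in, and the contact's brass strips show in a gap at (395,478). The rear had not got below the lead-in. I'll measure the pack's pose, then regrip it nearer the top so it can swing lower.

```bash
python3 - <<'E'
from h import *
d=pickle.load(open('w5.pkl','rb'))
hsv=cv2.cvtColor(d['color'],cv2.COLOR_RGB2HSV)
b=((hsv[...,0]>95)&(hsv[...,0]<130)&(hsv[...,1]>100)).astype(np.uint8);m=b*0;m[215:312,286:348]=1
b=cv2.morphologyEx(b*m,cv2.MORPH_CLOSE,np.ones((9,9)))
z=d['z_map'];v,u=np.nonzero(b);o,r=ray(d,np.c_[u,v]);P=(o+r*z[v,u][:,None])*1000
Q=P-[537.6,229.3,0];c,s=np.cos(.04),np.sin(.04);Q=np.c_[c*Q[:,0]-s*Q[:,1],s*Q[:,0]+c*Q[:,1],Q[:,2]]
for i in range(-50,40,5):
    k=(Q[:,0]>=i)&(Q[:,0]<i+5)
    if k.sum()>20:print(i,np.percentile(Q[k],[5,50,95],axis=0)[:,1:].round(1).tolist(),k.sum())
print(Q.min(0),Q.max(0))
E
```

```text
-40 [[-13.7, 32.8], [-0.7, 33.8], [12.3, 34.7]] 50
-35 [[-15.0, 35.0], [-0.9, 41.3], [13.0, 46.5]] 532
-30 [[-15.4, 44.4], [-1.5, 45.9], [13.4, 47.1]] 467
-25 [[-15.0, 42.7], [-0.9, 44.0], [13.2, 45.6]] 497
-20 [[-15.2, 40.7], [-1.0, 42.2], [13.3, 43.6]] 440
-15 [[-15.0, 38.9], [-1.0, 40.3], [13.5, 41.8]] 436
-10 [[-15.0, 37.3], [-1.0, 38.6], [13.6, 39.9]] 431
-5 [[-15.2, 35.5], [-1.0, 36.8], [13.3, 38.0]] 417
0 [[-14.9, 33.5], [-1.0, 35.0], [13.3, 36.2]] 381
5 [[-14.9, 31.7], [-1.0, 33.0], [13.5, 34.3]] 392
10 [[-14.9, 29.7], [-0.7, 31.2], [13.4, 32.5]] 368
15 [[-14.1, 28.3], [-0.5, 29.3], [12.6, 30.6]] 294
[-43.01533486 -16.85425744  27.39952105] [ 19.4017059   15.14532763 241.71407795]
```

Emit:
move_arm:
  rows:
    - {"xyz":[-1,0,0],"dr":[0.0024,0.061,0]}
    - {"xyz":[-1,0,0],"dr":[0.0024,0.061,0]}
    - {"xyz":[0,0,0],"dr":[0,0,0]}
    - {"xyz":[0,0,0],"dr":[0,0,0]}
    - {"xyz":[0,0,0],"dr":[0,0,0]}
    - {"xyz":[0,0,0],"dr":[0,0,0]}
    - {"xyz":[0,0,0],"dr":[0,0,0]}
    - {"xyz":[0,0,0],"dr":[0,0,0]}

```text
time_s: 11.83
eef_pos: [0.5184, 0.2304, 0.0832]
tcp_rot: [-0.173, 0.02, 0.985, 0.003]
ft_force: [-0.8, -0.3, 0.5]
opening: 0.647
gripper_force: 0.0
```

Emit:
move_arm:
  rows:
    - {"xyz":[-0.2,0,-1.5],"dr":[0,0,0]}
    - {"xyz":[-0.2,0,-1.5],"dr":[0,0,0]}
    - {"xyz":[0,0,-0.8],"dr":[0,0,0]}
    - {"xyz":[0,0,-0.4],"dr":[0,0,0]}
    - {"xyz":[0,0,0],"dr":[0,0,0]}
    - {"xyz":[0,0,0],"dr":[0,0,0]}
    - {"xyz":[0,0,0],"dr":[0,0,0]}
    - {"xyz":[0,0,0],"dr":[0,0,0]}

```text
time_s: 12.5
eef_pos: [0.5151, 0.2305, 0.0417]
tcp_rot: [-0.173, 0.02, 0.985, 0.004]
ft_force: [-0.3, 0.3, 0.2]
opening: 0.652
gripper_force: 0.0
```

Emit:
move_arm:
  rows:
    - {"xyz":[0,0,0],"dr":[0,0,0]}
    - {"xyz":[0,0,0],"dr":[0,0,0]}
    - {"xyz":[0,0,0],"dr":[0,0,0]}
    - {"xyz":[0,0,0],"dr":[0,0,0]}
    - {"xyz":[0,0,0],"dr":[0,0,0]}
    - {"xyz":[0,0,0],"dr":[0,0,0]}
    - {"xyz":[0,0,0],"dr":[0,0,0]}
    - {"xyz":[0,0,0],"dr":[0,0,0]}
  jaw: 0
  grip_force: 80

```text
time_s: 13.17
eef_pos: [0.515, 0.2305, 0.0419]
tcp_rot: [-0.173, 0.02, 0.985, 0.004]
ft_force: [0.4, 0.5, 5.4]
opening: 0.321
gripper_force: 78.6
```

Emit:
move_arm:
  rows:
    - {"xyz":[0,0,0],"dr":[0,0,0]}
    - {"xyz":[0,0,0],"dr":[0,0,0]}
    - {"xyz":[0,0,0],"dr":[0,0,0]}
    - {"xyz":[-0.05,0,-0.13],"dr":[0,0,0]}
    - {"xyz":[0,0,0],"dr":[0,0,0]}
    - {"xyz":[0,0,0],"dr":[0,0,0]}
    - {"xyz":[0,0,0],"dr":[0,0,0]}
    - {"xyz":[0,0,0],"dr":[0,0,0]}
  jaw: 0.5

```text
time_s: 13.83
eef_pos: [0.5139, 0.2303, 0.0396]
tcp_rot: [-0.174, 0.02, 0.985, 0.003]
ft_force: [-0.1, -0.1, -0.5]
opening: 0.498
gripper_force: 0.0
```

Emit:
move_arm:
  rows:
    - {"xyz":[0,0,0],"dr":[0,0,0]}
    - {"xyz":[0,0,0],"dr":[0,0,0]}
    - {"xyz":[0,0,0],"dr":[0,0,0]}
    - {"xyz":[0,0,0],"dr":[0,0,0]}
    - {"xyz":[0,0,0],"dr":[0,0,0]}
    - {"xyz":[0,0,0],"dr":[0,0,0]}
    - {"xyz":[0,0,0],"dr":[0,0,0]}
    - {"xyz":[0,0,0],"dr":[0,0,0]}
  jaw: 0

```text
time_s: 14.5
eef_pos: [0.5142, 0.2303, 0.0401]
tcp_rot: [-0.173, 0.02, 0.985, 0.004]
ft_force: [0.7, -1.1, 5.2]
opening: 0.331
gripper_force: 79.1
```

```bash
cat > pose.py <<'E'
from h import *
d=snap('wrist');hsv=cv2.cvtColor(d['color'],cv2.COLOR_RGB2HSV)
s=d['s'];print(s['eef_pos'].round(4),s['ft_force'].round(1),'tilt',np.degrees(2*np.arcsin(-s['tcp_rot'][1-1])).round(2))
b=((hsv[...,0]>95)&(hsv[...,0]<130)&(hsv[...,1]>100)).astype(np.uint8)
v,u=np.nonzero(b);o,r=ray(d,np.c_[u,v]);P=(o+r*d['z_map'][v,u][:,None])*1000
Q=P-[537.6,229.3,0];c,sn=np.cos(.04),np.sin(.04);Q=np.c_[c*Q[:,0]-sn*Q[:,1],sn*Q[:,0]+c*Q[:,1],Q[:,2]]
Q=Q[(abs(Q[:,1])<18)&(Q[:,0]>-45)&(Q[:,0]<28)&(Q[:,2]>22)&(Q[:,2]<60)]
for i in range(-45,30,5):
    k=(Q[:,0]>=i)&(Q[:,0]<i+5)
    if k.sum()>20: print(i,np.percentile(Q[k],[5,50,95],axis=0)[:,1:].round(1).tolist(),k.sum())
t=Q[(Q[:,0]>-22)&(Q[:,0]<15)];f=np.polyfit(t[:,0],t[:,2],1);print('pack tilt',np.degrees(np.arctan(-f[0])),'top z at 0',f[1],'nose x',np.percentile(Q[:,0],99.5))
E
python3 pose.py
```

```text
[0.5142 0.2303 0.0401] [ 0.7 -1.1  5.2] tilt 19.97
-35 [[-14.3, 33.1], [-0.6, 39.6], [12.6, 45.4]] 917
-30 [[-13.8, 44.4], [-1.0, 45.7], [12.2, 46.9]] 629
-25 [[-13.9, 42.7], [-0.6, 43.9], [12.4, 45.2]] 454
-20 [[-13.6, 40.8], [-1.0, 42.1], [12.1, 43.4]] 630
-15 [[-13.9, 39.1], [0.8, 40.3], [12.5, 41.4]] 593
-10 [[-14.4, 37.1], [0.8, 38.5], [12.8, 39.9]] 594
-5 [[-15.3, 35.4], [-2.4, 36.7], [13.8, 37.9]] 454
0 [[-15.4, 33.4], [-0.8, 34.8], [14.0, 36.2]] 466
5 [[-14.7, 31.7], [-0.5, 33.0], [13.6, 34.3]] 618
10 [[-14.8, 30.0], [-1.0, 31.3], [13.3, 32.5]] 597
15 [[-14.3, 28.3], [-0.5, 29.4], [13.0, 30.8]] 522
25 [[-10.1, 22.8], [-3.4, 27.4], [10.6, 28.7]] 34
pack tilt 19.891997914373214 top z at 0 35.75355611961842 nose x 25.03416272511732
```

Emit:
move_arm:
  rows:
    - {"xyz":[0,0,0.05],"dr":[0,0,0]}
    - {"xyz":[0.15,0,0],"dr":[0,0,0]}
    - {"xyz":[0.15,-0.01,0],"dr":[0,0,0]}
    - {"xyz":[0.15,0,0],"dr":[0,0,0]}
    - {"xyz":[0.15,-0.01,0],"dr":[0,0,0]}
    - {"xyz":[0.15,0,0],"dr":[0,0,0]}
    - {"xyz":[0.15,-0.01,0],"dr":[0,0,0]}
    - {"xyz":[0,0,0],"dr":[0,0,0]}

```text
time_s: 15.22
eef_pos: [0.5215, 0.2301, 0.0401]
tcp_rot: [-0.175, 0.02, 0.984, 0.003]
ft_force: [-5.0, 1.3, 2.0]
opening: 0.331
gripper_force: 79.0
```

Emit:
move_arm:
  rows:
    - {"xyz":[0,0,0],"dr":[0,0,0]}
    - {"xyz":[0,0,0],"dr":[0,0,0]}
    - {"xyz":[0,0,0],"dr":[0,0,0]}
    - {"xyz":[0,0,0],"dr":[0,0,0]}
    - {"xyz":[0,0,0],"dr":[0,0,0]}
    - {"xyz":[0,0,0],"dr":[0,0,0]}
    - {"xyz":[0,0,0],"dr":[0,0,0]}
    - {"xyz":[0,0,0],"dr":[0,0,0]}

```text
time_s: 15.88
eef_pos: [0.5215, 0.2301, 0.0401]
tcp_rot: [-0.175, 0.02, 0.984, 0.003]
ft_force: [-5.7, 0.6, 2.2]
opening: 0.337
gripper_force: 78.9
```

```bash
python3 pose.py; python3 - <<'E'
from h import *
e=snap('side');d=snap('wrist')
o=np.zeros((600,800,3),np.uint8);o[:250,:500]=cv2.resize(e['color'][210:270,260:380],(500,250),interpolation=2);o[250:600,:800]=cv2.resize(d['color'][130:410,:],(800,350))
cv2.imwrite('pics/z6.png',o[...,::-1])
E
```

```text
[0.5215 0.2301 0.0401] [-5.7  0.6  2.2] tilt 20.17
-30 [[-14.6, 32.9], [-1.0, 36.7], [13.1, 40.4]] 527
-25 [[-13.7, 41.2], [-0.7, 45.4], [12.2, 46.9]] 800
-20 [[-13.9, 43.3], [-0.9, 44.7], [12.3, 45.8]] 468
-15 [[-13.8, 41.7], [-0.5, 42.8], [12.4, 44.1]] 574
-10 [[-13.9, 39.8], [-2.3, 41.0], [12.5, 42.4]] 581
-5 [[-14.2, 38.0], [-2.3, 39.3], [12.8, 40.8]] 579
0 [[-14.8, 36.2], [-2.8, 37.5], [13.4, 38.7]] 527
5 [[-15.4, 34.5], [-1.2, 35.6], [14.2, 36.9]] 418
10 [[-14.9, 32.5], [-0.5, 33.7], [13.8, 35.0]] 561
15 [[-14.7, 30.8], [-0.5, 32.0], [13.7, 33.1]] 616
20 [[-14.3, 29.0], [-0.5, 30.2], [13.4, 31.4]] 582
25 [[-14.4, 27.9], [-0.4, 28.9], [13.3, 29.9]] 151
pack tilt 19.95150203358886 top z at 0 38.37800590983052 nose x 26.024044843023713
```

View pics/z6.png

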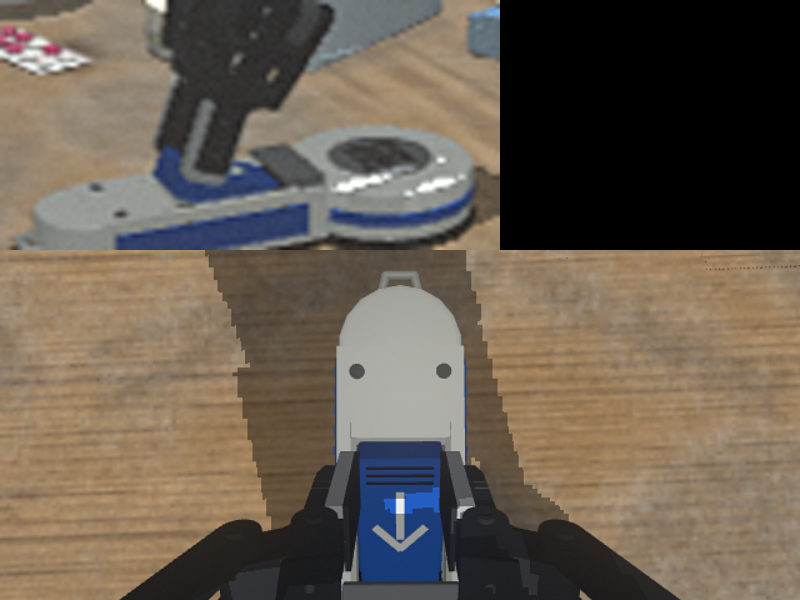

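The nose is under the lip again at 20°, with no slip in the grip. There are about 3 mm of travel left.

Emit:
move_arm:
  rows:
    - {"xyz":[0.08,0,0.03],"dr":[0,0,0]}
    - {"xyz":[0.08,0,0],"dr":[0,0,0]}
    - {"xyz":[0.08,0,0],"dr":[0,0,0]}
    - {"xyz":[0,0,0],"dr":[0,0,0]}
    - {"xyz":[0,0,0],"dr":[0,0,0]}
    - {"xyz":[0,0,0],"dr":[0,0,0]}
    - {"xyz":[0,0,0],"dr":[0,0,0]}
    - {"xyz":[0,0,0],"dr":[0,0,0]}

```text
time_s: 16.7
eef_pos: [0.5233, 0.23, 0.0403]
tcp_rot: [-0.176, 0.02, 0.984, 0.003]
ft_force: [-5.8, 0.9, 2.1]
opening: 0.333
gripper_force: 79.0
```

Emit:
move_arm:
  rows:
    - {"xyz":[0.15,0,0.03],"dr":[0,0,0]}
    - {"xyz":[0,0,0],"dr":[0,0,0]}
    - {"xyz":[-0.025,0,-0.13],"dr":[-0.0013,-0.033,0]}
    - {"xyz":[-0.025,0,-0.13],"dr":[-0.0013,-0.033,0]}
    - {"xyz":[-0.025,0,-0.13],"dr":[-0.0013,-0.033,0]}
    - {"xyz":[-0.025,0,-0.13],"dr":[-0.0013,-0.033,0]}
    - {"xyz":[0,0,0],"dr":[0,0,0]}
    - {"xyz":[0,0,0],"dr":[0,0,0]}

```text
time_s: 17.37
eef_pos: [0.5232, 0.2299, 0.0354]
tcp_rot: [-0.11, 0.02, 0.994, 0.002]
ft_force: [-6.0, -0.0, -0.0]
opening: 0.335
gripper_force: 79.5
```

Emit:
move_arm:
  rows:
    - {"xyz":[0,0,-0.13],"dr":[-0.0013,-0.033,0]}
    - {"xyz":[0,0,-0.13],"dr":[-0.0013,-0.033,0]}
    - {"xyz":[0,0,0],"dr":[0,0,0]}
    - {"xyz":[0,0,0],"dr":[0,0,0]}
    - {"xyz":[0,0,0],"dr":[0,0,0]}
    - {"xyz":[0,0,0],"dr":[0,0,0]}
    - {"xyz":[0,0,0],"dr":[0,0,0]}
    - {"xyz":[0,0,0],"dr":[0,0,0]}

```text
time_s: 18.03
eef_pos: [0.523, 0.2299, 0.0323]
tcp_rot: [-0.078, 0.02, 0.997, 0.001]
ft_force: [-7.1, 1.8, 1.0]
opening: 0.33
gripper_force: 79.6
```

```bash
python3 pose.py
```

```text
[0.523  0.2299 0.0323] [-7.1  1.8  1. ] tilt 8.99
-25 [[-13.9, 30.8], [-3.3, 36.9], [11.6, 37.9]] 492
-20 [[-14.3, 35.8], [-2.8, 36.6], [12.6, 37.8]] 366
-15 [[-14.0, 34.8], [-1.5, 35.8], [12.2, 36.8]] 494
-10 [[-14.1, 34.1], [-2.4, 35.0], [12.4, 36.0]] 568
-5 [[-14.2, 33.3], [-2.4, 34.3], [12.5, 35.4]] 543
0 [[-14.7, 32.5], [-2.5, 33.5], [12.8, 34.4]] 541
5 [[-15.5, 31.6], [-2.5, 32.7], [13.8, 33.5]] 387
10 [[-15.1, 30.9], [0.6, 31.9], [13.9, 32.8]] 464
15 [[-14.8, 30.1], [-0.6, 31.1], [13.6, 32.0]] 583
20 [[-14.9, 29.2], [-0.6, 30.2], [13.3, 31.1]] 586
25 [[-14.5, 28.7], [-0.6, 29.7], [13.0, 30.8]] 141
pack tilt 8.945347397901974 top z at 0 33.87629167661514 nose x 26.100251117451123
```

The pack's tilt is 9° and its rear underside is at about 22 mm, well below the lead-in. I'll ease back onto the wall, then release.

Emit:
move_arm:
  rows:
    - {"xyz":[-0.1,0,0],"dr":[0,0,0]}
    - {"xyz":[-0.1,0,0],"dr":[0,0,0]}
    - {"xyz":[0,0,0],"dr":[0,0,0]}
    - {"xyz":[0,0,0],"dr":[0,0,0]}
    - {"xyz":[0,0,0],"dr":[0,0,0]}
    - {"xyz":[0,0,0],"dr":[0,0,0]}
    - {"xyz":[0,0,0],"dr":[0,0,0]}
    - {"xyz":[0,0,0],"dr":[0,0,0]}

```text
time_s: 18.75
eef_pos: [0.5221, 0.2299, 0.0324]
tcp_rot: [-0.077, 0.02, 0.997, 0.001]
ft_force: [-5.8, 1.1, -0.5]
opening: 0.334
gripper_force: 79.4
```

Emit:
move_arm:
  rows:
    - {"xyz":[0,0,0],"dr":[0,0,0]}
    - {"xyz":[0,0,0],"dr":[0,0,0]}
    - {"xyz":[0,0,0],"dr":[0,0,0]}
    - {"xyz":[0,0,0],"dr":[0,0,0]}
    - {"xyz":[0,0,1],"dr":[0,0,0]}
    - {"xyz":[0,0,2],"dr":[0,0,0]}
    - {"xyz":[0,0,2],"dr":[0,0,0]}
    - {"xyz":[0,0,0],"dr":[0,0,0]}
  jaw: 0.6

```text
time_s: 19.42
eef_pos: [0.527, 0.231, 0.0873]
tcp_rot: [-0.072, 0.02, 0.997, 0.003]
ft_force: [0.7, 0.3, 0.6]
opening: 0.6
gripper_force: 0.0
```

```bash
python3 pose.py
```

```text
[0.527  0.231  0.0873] [0.7 0.3 0.6] tilt 8.22
-30 [[-14.7, 25.1], [-1.9, 27.1], [8.9, 30.4]] 72
-25 [[-15.1, 30.6], [-2.7, 37.1], [12.6, 38.6]] 480
-20 [[-15.2, 35.8], [-1.5, 37.1], [13.3, 38.1]] 299
-15 [[-15.4, 35.3], [-0.9, 36.2], [13.4, 37.2]] 324
-10 [[-14.8, 34.4], [0.9, 35.5], [13.6, 36.5]] 359
-5 [[-15.0, 33.5], [0.9, 34.5], [13.7, 35.6]] 342
0 [[-15.1, 32.6], [0.9, 33.7], [13.8, 34.7]] 312
5 [[-15.7, 31.7], [-2.8, 32.7], [14.4, 33.9]] 229
10 [[-14.7, 31.1], [0.9, 31.9], [13.9, 33.0]] 290
15 [[-14.7, 30.1], [-1.0, 31.1], [13.4, 32.2]] 350
20 [[-14.8, 29.3], [-0.4, 30.2], [13.5, 31.3]] 341
25 [[-13.0, 28.8], [-1.0, 29.7], [12.9, 30.6]] 61
pack tilt 9.751604147966937 top z at 0 34.10222787755949 nose x 25.57531863084169
```

The pack is wedged in place at about 9.5°. I'll shut the fingers, straighten the tool and press on the rear top.

Emit:
move_arm:
  rows:
    - {"xyz":[0,0,0],"dr":[-0.003,-0.077,0]}
    - {"xyz":[0,0,0],"dr":[-0.003,-0.077,0]}
    - {"xyz":[0,0,0],"dr":[0,0,0]}
    - {"xyz":[0,0,0],"dr":[0,0,0]}
    - {"xyz":[0,0,0],"dr":[0,0,0]}
    - {"xyz":[0,0,0],"dr":[0,0,0]}
    - {"xyz":[0,0,0],"dr":[0,0,0]}
    - {"xyz":[0,0,0],"dr":[0,0,0]}
  jaw: 0
  grip_force: 40

```text
time_s: 20.13
eef_pos: [0.5248, 0.23, 0.0828]
tcp_rot: [0.001, 0.02, 1.0, 0.0]
ft_force: [-1.0, -0.8, 0.8]
opening: 0.0
gripper_force: 0.0
```

Emit:
move_arm:
  rows:
    - {"xyz":[-0.2,0,-2],"dr":[0,0,0]}
    - {"xyz":[-0.1,0,-1.5],"dr":[0,0,0]}
    - {"xyz":[0,0,-0.6],"dr":[0,0,0]}
    - {"xyz":[0,0,-0.3],"dr":[0,0,0]}
    - {"xyz":[0,0,-0.15],"dr":[0,0,0]}
    - {"xyz":[0,0,-0.1],"dr":[0,0,0]}
    - {"xyz":[0,0,0],"dr":[0,0,0]}
    - {"xyz":[0,0,0],"dr":[0,0,0]}

```text
time_s: 20.8
eef_pos: [0.5219, 0.2304, 0.0372]
tcp_rot: [0.003, 0.02, 1.0, 0.001]
ft_force: [0.2, 0.2, 0.5]
opening: -0.003
gripper_force: 0.0
```

Emit:
move_arm:
  rows:
    - {"xyz":[0,0,-0.1],"dr":[0,0,0]}
    - {"xyz":[0,0,-0.1],"dr":[0,0,0]}
    - {"xyz":[0,0,-0.1],"dr":[0,0,0]}
    - {"xyz":[0,0,0],"dr":[0,0,0]}
    - {"xyz":[0,0,0],"dr":[0,0,0]}
    - {"xyz":[0,0,0],"dr":[0,0,0]}
    - {"xyz":[0,0,0],"dr":[0,0,0]}
    - {"xyz":[0,0,0],"dr":[0,0,0]}

```text
time_s: 21.47
eef_pos: [0.5211, 0.2302, 0.0336]
tcp_rot: [0.002, 0.02, 1.0, 0.0]
ft_force: [0.6, 0.7, 3.1]
opening: 0.002
gripper_force: 1.4
```

Emit:
move_arm:
  rows:
    - {"xyz":[0,0,-0.1],"dr":[0,0,0]}
    - {"xyz":[0,0,-0.1],"dr":[0,0,0]}
    - {"xyz":[0,0,-0.1],"dr":[0,0,0]}
    - {"xyz":[0,0,-0.05],"dr":[0,0,0]}
    - {"xyz":[0,0,0],"dr":[0,0,0]}
    - {"xyz":[0,0,0],"dr":[0,0,0]}
    - {"xyz":[0,0,0],"dr":[0,0,0]}
    - {"xyz":[0,0,0],"dr":[0,0,0]}

```text
time_s: 22.13
eef_pos: [0.5204, 0.2299, 0.03]
tcp_rot: [0.001, 0.02, 1.0, 0.0]
ft_force: [-2.1, 0.6, 6.2]
opening: 0.003
gripper_force: 2.5
```

Emit:
move_arm:
  rows:
    - {"xyz":[0,0,-0.05],"dr":[0,0,0]}
    - {"xyz":[0,0,-0.05],"dr":[0,0,0]}
    - {"xyz":[0,0,-0.05],"dr":[0,0,0]}
    - {"xyz":[0,0,0],"dr":[0,0,0]}
    - {"xyz":[0,0,0],"dr":[0,0,0]}
    - {"xyz":[0,0,0],"dr":[0,0,0]}
    - {"xyz":[0,0,0],"dr":[0,0,0]}
    - {"xyz":[0,0,0],"dr":[0,0,0]}

```text
time_s: 22.8
eef_pos: [0.5204, 0.23, 0.03]
tcp_rot: [0.001, 0.02, 1.0, 0.0]
ft_force: [-4.8, 0.1, 15.7]
opening: -0.003
gripper_force: 7.9
```

Emit:
move_arm:
  rows:
    - {"xyz":[0,0,-0.05],"dr":[0,0,0]}
    - {"xyz":[0,0,-0.05],"dr":[0,0,0]}
    - {"xyz":[0,0,0],"dr":[0,0,0]}
    - {"xyz":[0,0,0],"dr":[0,0,0]}
    - {"xyz":[0,0,0.3],"dr":[0,0,0]}
    - {"xyz":[0,0,1.5],"dr":[0,0,0]}
    - {"xyz":[0,0,3],"dr":[0,0,0]}
    - {"xyz":[0,0,3.5],"dr":[0,0,0]}

```text
time_s: 23.47
eef_pos: [0.5188, 0.2289, 0.1089]
tcp_rot: [-0.001, 0.02, 1.0, -0.001]
ft_force: [0.4, 0.1, -0.1]
opening: -0.002
gripper_force: 0.0
```

Emit:
move_arm:
  rows:
    - {"xyz":[0,0,2],"dr":[0,0,0]}
    - {"xyz":[0,0,0],"dr":[0,0,0]}
    - {"xyz":[0,0,0],"dr":[0,0,0]}
    - {"xyz":[0,0,0],"dr":[0,0,0]}
    - {"xyz":[0,0,0],"dr":[0,0,0]}
    - {"xyz":[0,0,0],"dr":[0,0,0]}
    - {"xyz":[0,0,0],"dr":[0,0,0]}
    - {"xyz":[0,0,0],"dr":[0,0,0]}

```text
time_s: 24.13
eef_pos: [0.5204, 0.2298, 0.1295]
tcp_rot: [0.001, 0.02, 1.0, -0.0]
ft_force: [0.2, -1.3, -0.5]
opening: 0.001
gripper_force: 0.0
```

```bash
python3 pose.py; python3 - <<'E'
from h import *
e=snap('side');d=snap('wrist')
o=np.zeros((600,800,3),np.uint8);o[:250,:500]=cv2.resize(e['color'][210:270,260:380],(500,250),interpolation=2);o[250:600,:800]=cv2.resize(d['color'][130:410,:],(800,350))
cv2.imwrite('pics/z7.png',o[...,::-1])
E
```

```text
[0.5204 0.2298 0.1295] [ 0.2 -1.3 -0.5] tilt -0.07
-30 [[-14.7, 27.2], [-1.1, 28.5], [12.6, 30.2]] 92
-25 [[-15.8, 28.2], [-0.7, 29.3], [13.7, 30.3]] 239
-20 [[-16.0, 28.1], [0.8, 29.3], [13.8, 30.1]] 205
-15 [[-14.6, 28.3], [-0.3, 29.3], [13.5, 30.4]] 254
-10 [[-15.4, 28.2], [0.8, 29.3], [13.8, 30.3]] 246
-5 [[-14.8, 28.2], [0.8, 29.3], [13.5, 30.3]] 256
0 [[-15.5, 28.2], [0.8, 29.3], [14.2, 30.3]] 179
5 [[-15.6, 28.2], [0.8, 29.3], [14.3, 30.4]] 175
10 [[-15.1, 28.2], [-1.8, 29.2], [13.0, 30.3]] 240
15 [[-14.5, 28.3], [0.1, 29.3], [13.1, 30.3]] 237
20 [[-14.8, 28.2], [-1.4, 29.1], [13.6, 29.9]] 148
pack tilt 0.040649007177743994 top z at 0 29.254483969682685 nose x 25.249829856531267
```

View pics/z7.png

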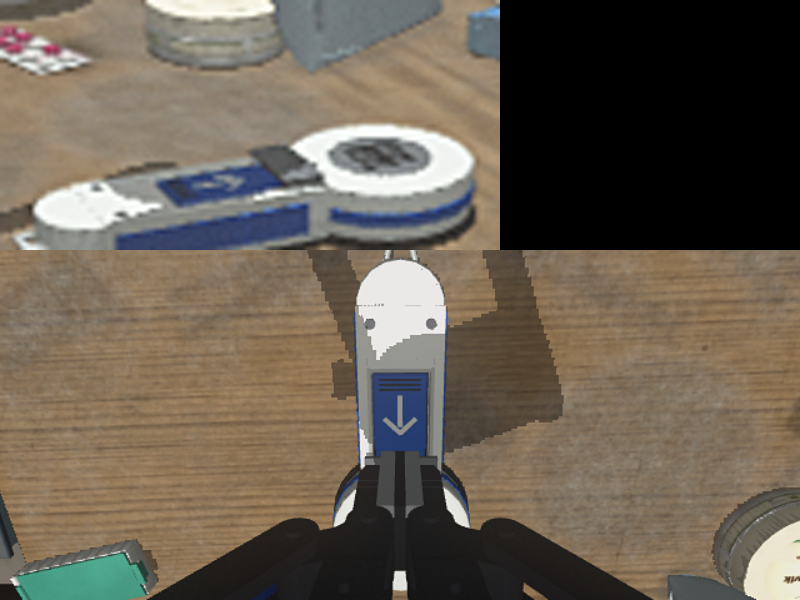

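The pack sits flat (0.04° tilt) and flush at the rim, arrow up, with its nose under the lip, and the gripper is clear of everything.

```bash
python3 -c "
from station import env
print(env.job_done())"
```

```text
the job is handed in; nothing more can be done
None
```

The battery pack is in the bay, flat and flush with the arrow up and its black end under the lip. The first release sprang back out, so it took a second insertion. The job was handed in at about 24 s, with no verdict returned.

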